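Load a sauce bottle into the bench labeller and clamp it with the hold-down lever

ROBOT

A 6-joint arm with a two-finger parallel gripper is mounted at the origin on the work surface. World frame = base frame: x ahead of the robot, y to its left, z up, the work surface at z = 0. Lengths are in mm, angles in rad, forces in N, time in s.
With the tool pointing down it reaches from about 400 to 925 mm from the base axis. Payload 12.5 kg.
Tool frame: the origin (TCP) lies midway between the tips of the shut fingers; the grasp point (between the pads) lies 19 mm behind it; z points along the fingers, y is the line along which they close (so a half turn about z gives the same grasp; the last joint's range is limited). The gripper opens to 95 mm and grips with 3 to 60 N. Pads are 20 mm wide; open, the fingers measure 119 mm over their backs; the gripper's body (75 mm by 180 mm) begins 59 mm behind the grasp point.
Start: joints at [-1.393, 0.491, 1.559, -0, 1.092, -0.106], TCP at [175.026, -600.01, 214.661] pointing down, gripper open.
Joint ranges: [-3.1, 3.1], [-0.84, 2.19], [0.05, 2.79], [-1.13, 4.28], [0.06, 2.93], [-2.69, 2.69]. Speed limits (rad/s): [2.22, 2.22, 2.79, 3.14, 3.14, 3.14].

INTERFACE

Orientations are given as [roll, pitch, yaw] about the fixed x, y, z axes, in that order (R = Rz(yaw) Ry(pitch) Rx(roll)).
In Python, from cell import env gives the robot as it stands.
- The arm moves only by the tool carry_out, never from a script. Its argument "series" is a list of rows, each a list of 4 numbers: the shift along the world's x, y, z normalised to -1 to 1, where 1 is 5 cm, then the turn about the world's z normalised to -1 to 1, where 1 is 6 degrees. In form: [[x, y, z, turn], ...]. A call has exactly 5 rows; each row shifts and turns the commanded pose from where the row before left it; what a row does not reach is not made up. A row lasts 1/10 s, in which the tool goes at most 50 mm and 8.59 degrees, less where a joint would pass 70% of its speed; a pose out of reach is approached as far as the arm can. A call with a number of a shift or a turn outside -1 to 1 is refused whole. A call with a gripper value outside its range is refused whole. "fingers" is the closure, from -1 (fully open) to 1 (shut), set as the call begins (left out, the last holds). The fingers move at their own pace and stop on an object; the grip force is fixed at half the most. Time passes only in rows, so rows that do not move let the fingers close, or fill a call up. It gives the time, the measured TCP pose, the force, the opening and the grip force at its end, in the units of the state.
- env.state(): the state, without advancing time (a new reading comes with each control period).
- env.read_camera(name): name is "scene" or "top"; returns the picture (400x640x3 uint8, red, green, blue); there is no depth.
- env.calibration(name): a dict with "K" (3x3 intrinsics, pixels), "pose" (4x4, takes a point from camera to world coordinates). Camera axes: x right, y down, z forward; pixel columns grow to the right and rows downward; lengths in mm; the calibration is good to about 2 mm. A picture is of the moment at which its call begins. calibration takes no time and is no camera call.
- env.job_done(): hands the job in; it is judged then, once.
Trained networks look in the newest picture that a camera, given by its name, has taken for a name from the list of things; names that differ only in an ending like _2 or _b are one class to them, and where a whole thing is asked for, a point or a joint stands for the part that bears it (a point fixed in the world has none). Each returns a list of dicts, best first, with "conf" (0 to 1); they miss things now and then, are a little off and sometimes report something else, mostly with a low value. They report only what shows in the picture. A call takes as long as a camera call.
- env.look_for(camera, label): "position" ([row, column] as shares, 0 to 1, of the picture: columns of its width, rows of its height, amid what is visible of it).
The state is a dict: "t": time; "joints": joint angles; "qvel": joint speeds; "tau": joint torques, N m; "eef_pos": TCP position; "tcp_rot": TCP orientation; "ft_force": force on the tool from outside, world axes, zero at the start; "moment": the same for the moment, N m; "opening": opening from 0.0 (shut) to 1.0 (fully open); "grip_force": force on a finger pad.
Only numpy, scipy, OpenCV 4.12 (cv2) and the standard library are available. Lean on these libraries where they do the work, as an engineer would, in place of code of your own. Each camera call takes 0.05 s, during which the arm holds its last target. There are 200 camera calls.

TASK

Set up the unlabelled sauce bottle for labelling: swing the labeller's red-gripped hold-down lever up and back onto its rest, lay the plain bottle on the two bed rollers with its cap towards the tall drive housing, then bring the lever down under control, without letting it drop, so that its roller bears on the bottle, and let go. Never let the bottle drop or topple over, and leave the labelled bottle and the other things on the table where they are.

Things in the scene. Friction and masses are not known exactly. Their poses are not given: they have to be found in the camera images.
- labeller: White bench labelling machine for round bottles, fixed to the table. Origin on the table under the middle of its roller bed; x points away from the operator, y along the rollers, z up. Deck 45 mm high, x -85 to +235 mm, y -195 to +115 mm. Two black bed rollers, 24 mm thick, along y at x = -24 and +24 mm, axes 66 mm high, y -97 to +97 mm. Coordinates in mm below are in this frame.
- housing (a point): Middle of the top of the labeller's tall drive housing (white, grey band, display on its front), which closes the bed at its -y end: y -195 to -97 mm, x -60 to +200 mm, 225 mm high. At the bed's +y end stands only a low steel plate: y 97 to 105 mm, x -50 to +50 mm, 115 mm high. So the bed is 194 mm long between them.
- lever_pivot (a point): Lever's hinge axis, along the machine's y, at x = 95, y = 0, z = 144.5 mm, in a bracket behind the bed (x 80 to 128 mm, y -19 to +19 mm, up to 175 mm). Also behind the bed: a steel peel plate (x 40 to 86 mm, all below 76 mm) and the paper label roll (x 139 to 233 mm, up to 152 mm).
- lever (a joint): Hinge of the hold-down lever, rad. 0: lower stop, 0.25 below level, pointing to the machine's -x; grows as the grip rises; 0.25: level, as when its roller bears on a bottle in the bed; 1.82: straight up; 2.12: upper stop, leaning back on its rest, kept by its weight. Forward of straight up the 0.32 kg lever falls if let go; its weight presses the bottle with about 3 N.
- lever_knob (a point): Centre of the red barrel grip at the lever's end, 155 mm from the hinge axis: 28 mm in diameter, 34 mm long along the machine's y, turning freely on its cross pin. The lever is a steel bar 10 mm wide in y and 12 mm deep in the machine's y = 0 plane; at 95 mm from the hinge it carries a black rubber roller 28 mm thick in two halves, from y = -34 to +34 mm.
- bed (a point): Where the axis of a bottle lying on the two bed rollers passes over the middle of the bed: machine x = 0, y = 0, z = 100.5 mm. Axis orientation as the machine's.
- bottle: The plain dark red sauce bottle with black cap and no label, standing on the table: 60 mm in diameter, 170 mm tall, about 0.34 kg. Origin at the centre of its underside, z along its axis to the cap. Straight body up to 110 mm, shoulder to 133 mm, neck 30 mm thick, cap 34 mm in diameter from 140 to 170 mm. Lying, it can roll. Free table in front: world x 0.37 to 0.49 m, y 0.12 to 0.38 m.
- bottle_mid (a point): Point on the bottle's axis 65 mm above its underside, about its centre of mass.
- bottle_cap (a point): Centre of the bottle's cap, 155 mm above its underside.
- done_bottle: A bottle of the same shape that already has a white label with a yellow band; standing, a bystander. Origin at the centre of its underside.
- mug: Steel mug 80 mm wide, 90 mm high, with three markers standing in it up to 145 mm; bystander on the left. Origin under its centre.
- spare_roll: Spare label roll standing on end, 100 mm wide, 80 mm high, bystander on the left. Origin under its centre.
- tostadas: Stack of tostadas, 144 mm wide, 30 mm high, bystander near the robot on its right. Origin under its centre.

How it is judged (in metres and radians):
On the way, in this order (a step that is already met when the one before it is completed fails the run):
1. The hold-down lever is up on its rest (joint above 2.0 rad) (value of joint lever above 2 rad), for 0.2 s.
2. With the lever still up, the plain bottle lies on both bed rollers, cap towards the housing, released by the fingers (value of joint lever above 1.9 rad and angle between the z axis of bottle and the y axis of labeller, either way round below 0.08 rad and y of bottle_cap in the frame of labeller below -0.03 m and x of bottle_mid in the frame of bed between -0.005 and 0.005 m and z of bottle_mid in the frame of bed between -0.005 and 0.005 m and contact force between the fingers and bottle below 0.2 N), for 0.2 s.
At the end, for the whole second after the job is handed in: The plain bottle lies at rest on both bed rollers (axis within 5 mm of the bed axis and 0.08 rad of its direction), cap towards the drive housing, and the lever's roller bears on it with its weight (more than 1 N, lever within 0.08 rad of level) (angle between the z axis of bottle and the y axis of labeller, either way round below 0.08 rad and y of bottle_cap in the frame of labeller below -0.03 m and x of bottle_mid in the frame of bed between -0.005 and 0.005 m and z of bottle_mid in the frame of bed between -0.005 and 0.005 m and value of joint lever between 0.17 and 0.33 rad and contact force between lever and bottle above 1 N and linear speed of bottle below 0.02 m/s); the robot touches nothing.
It fails at once if The lever is let fall (faster than 4 rad/s downwards while the fingers do not touch it) (contact force between the fingers and lever below 0.1 N and velocity of joint lever below -4 rad/s).
It fails at once if The bottle is let drop or topple (faster than 0.5 m/s or 8 rad/s while the fingers do not touch it) (contact force between the fingers and bottle below 0.1 N and (linear speed of bottle above 0.5 m/s or angular speed of bottle above 8 rad/s)).
It fails at once if The labelled bottle is moved by more than 20 mm or tipped (distance of done_bottle from where it was at the start of the episode above 0.02 m or angle between done_bottle's own z axis and vertical above 0.25 rad).
It fails at once if Another thing on the table is moved by more than 30 mm (distance of any of tostadas, mug, spare_roll from where it was at the start of the episode above 0.03 m).
It also fails if it takes over 72 s, if anything falls off the work surface, if the arm or the gripper's body presses on something with over 40 N, if the wrist force passes 120 N, or if a joint passes its speed limit or range.

## Working session

There is one attempt and no reset: what is moved stays moved. The work goes in short steps, Python scripts to look and compute and a tool call to move; the robot and the scene stay as the last step left them, time stands still between calls to the robot, and variables do not carry over. Pictures are saved under pics/ and viewed, at most 10 in all, crops included, and the job is handed in when it is done.

Besides the shell and the picture viewer there is one more tool, called after ">>>" as name(argument=value, ...) on one line, values as JSON. carry_out: Moves the arm, as the interface text tells. Its arguments: {"type":"object","properties":{"series":{"type":"array","items":{"type":"array","items":{"type":"number","minimum":-1,"maximum":1}}},"fingers":{"type":"number"}},"required":["series"]}

```bash
ls; mkdir -p pics; python3 - <<'E'
from cell import env
import cv2,numpy as np
s=env.state();print({k:np.round(v,3).tolist() for k,v in s.items()})
for c in("scene","top"):
    im=env.read_camera(c);cv2.imwrite(f"pics/{c}0.png",im[:,:,::-1])
    k=env.calibration(c);print(c,np.round(k["K"],1).tolist(),np.round(k["pose"],3).tolist())
    for l in("bottle","done_bottle","labeller","housing","lever_knob","lever_pivot","bottle_cap","bed","mug","spare_roll","tostadas"):
        print(l,[(round(d["conf"],2),round(d["position"][1]*640),round(d["position"][0]*400)) for d in env.look_for(c,l)[:2]])
E
```

```text
pics
{'t': 0.0, 'joints': [-1.393, 0.492, 1.559, 0.0, 1.092, -0.106], 'qvel': [-0.0, 0.0, -0.0, 0.001, 0.0, 0.001], 'tau': [0.005, -61.263, -25.818, 0.069, 0.048, -0.0], 'eef_pos': [174.984, -599.752, 214.053], 'tcp_rot': [-3.14, -0.0, 0.284], 'ft_force': [-0.302, -0.018, -0.487], 'moment': [-0.035, 0.008, -0.025], 'grip_force': 0.0, 'opening': 1.003}
scene [[405.5, 0.0, 317.6], [0.0, 405.5, 190.8], [0.0, 0.0, 1.0]] [[-0.75, 0.566, -0.343, 859.382], [0.662, 0.651, -0.372, 494.037], [0.012, -0.506, -0.863, 1109.835], [0.0, 0.0, 0.0, 1.0]]
bottle [(0.7, 297, 244)]
done_bottle [(0.88, 334, 277), (0.18, 452, 279)]
labeller [(0.78, 222, 146), (0.71, 297, 244)]
housing [(0.68, 223, 146)]
lever_knob [(0.61, 253, 137)]
lever_pivot [(0.59, 222, 143)]
bottle_cap [(0.63, 295, 247)]
bed [(0.95, 219, 143)]
mug [(0.72, 374, 352), (0.67, 452, 279)]
spare_roll [(0.77, 451, 282)]
tostadas [(0.66, 286, 105)]
top [[425.4, 0.0, 321.6], [0.0, 425.4, 196.2], [0.0, 0.0, 1.0]] [[0.023, -0.994, 0.107, 301.016], [-1.0, -0.024, -0.01, 85.588], [0.013, -0.107, -0.994, 1566.614], [0.0, 0.0, 0.0, 1.0]]
bottle [(0.53, 303, 155), (0.33, 402, 186)]
done_bottle [(0.55, 265, 158)]
labeller [(0.74, 419, 170)]
housing [(0.95, 416, 170)]
lever_knob [(0.71, 405, 187), (0.39, 420, 171)]
lever_pivot [(0.87, 417, 175)]
bottle_cap [(0.82, 300, 154)]
bed [(0.64, 418, 173)]
mug [(0.71, 213, 144)]
spare_roll [(0.98, 203, 223)]
tostadas [(0.88, 432, 243)]
```

```bash
python3 - <<'E'
import cv2
a=cv2.imread("pics/top0.png")[90:280,160:500];cv2.imwrite("pics/topc.png",cv2.resize(a,None,fx=2.3,fy=2.3,interpolation=cv2.INTER_CUBIC))
a=cv2.imread("pics/scene0.png")[50:380,100:500];cv2.imwrite("pics/scenec.png",cv2.resize(a,None,fx=1.8,fy=1.8,interpolation=cv2.INTER_CUBIC))
E
```

```text
(no output)
```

View pics/topc.png

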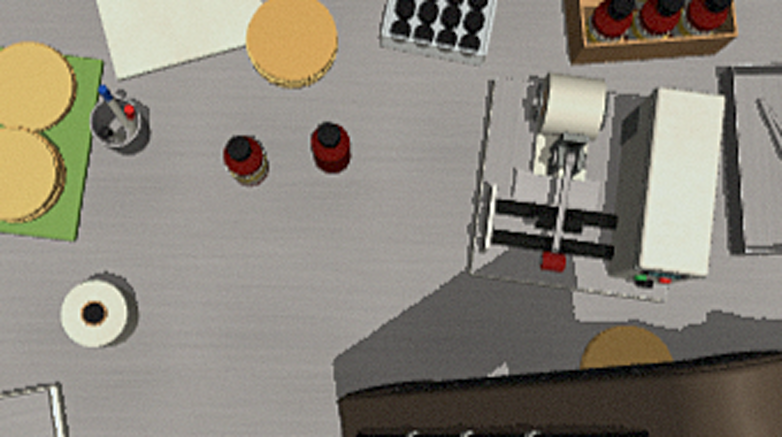

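View pics/scenec.png

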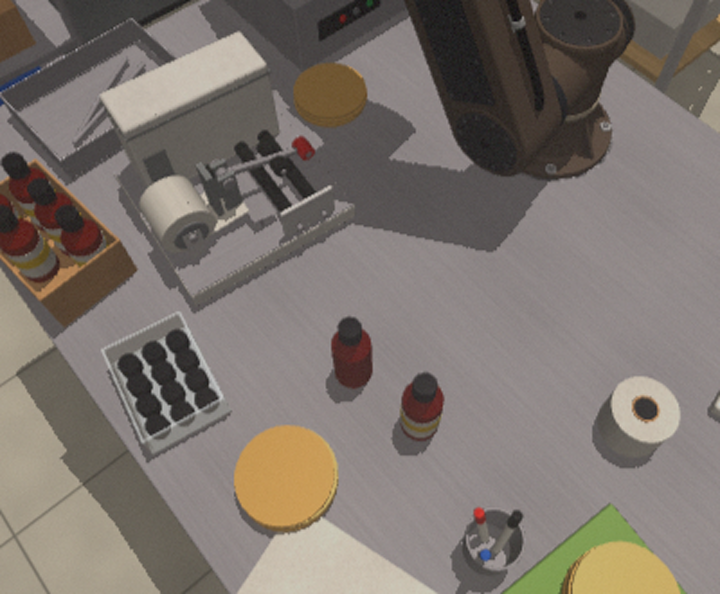

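```bash
cat > h.py <<'E'
import numpy as np
from cell import env
from scipy.optimize import least_squares
C={c:env.calibration(c) for c in("scene","top")}
def proj(c,P):
    T=np.linalg.inv(C[c]["pose"]);p=np.atleast_2d(P)@T[:3,:3].T+T[:3,3];q=p@np.array(C[c]["K"]).T;return q[:,:2]/q[:,2:]
def ray(c,u,v,z):
    T=np.array(C[c]["pose"]);d=T[:3,:3]@np.linalg.solve(C[c]["K"],[u,v,1]);return T[:3,3]+d*(z-T[2,3])/d[2]
def m2w(p,M):
    x,y,a=p;c,s=np.cos(a),np.sin(a);M=np.atleast_2d(M).astype(float);return np.c_[x+c*M[:,0]-s*M[:,1],y+s*M[:,0]+c*M[:,1],M[:,2]]
E
python3 - <<'E'
from h import *
import cv2
top=[((200,-97,225),657,88),((200,-195,225),724,97),((-60,-195,225),707,276),((-55.2,0,106.2),553,262),((-50,101,115),486,249),((50,101,115),493,184),((-85,115,45),470,271),((235,115,45),490,80)]
sc=[((200,-195,225),102,97),((-60,-195,225),240,32),((-60,-97,225),270,70),((200,-97,225),118,130),((-55.2,0,106.2),303,148),((-85,115,45),352,207),((235,115,45),195,298)]
def res(p):
    r=[]
    for c,L,s,o in(("top",top,2.3,(160,90)),("scene",sc,1.8,(100,50))):
        M=np.array([l[0] for l in L]);uv=np.array([l[1:] for l in L])/s+o
        r.append(proj(c,m2w(p,M))-uv)
    return np.concatenate(r).ravel()
f=least_squares(res,[450,-150,-.1],loss="soft_l1");print(f.x.round(3));print(res(f.x).reshape(-1,2).round(1).tolist())
# colour blobs
for c in C:
    im=cv2.imread(f"pics/{c}0.png");h=cv2.cvtColor(im,cv2.COLOR_BGR2HSV)
    red=(((h[...,0]<8)|(h[...,0]>172))&(h[...,1]>150)&(h[...,2]>50)).astype(np.uint8)
    n,_,st,ce=cv2.connectedComponentsWithStats(red)
    print(c,[(st[i].tolist(),ce[i].round(1).tolist()) for i in range(1,n) if st[i,4]>25])
    blk=(h[...,2]<60).astype(np.uint8);n,_,st,ce=cv2.connectedComponentsWithStats(blk)
    print(' blk',[(st[i].tolist(),ce[i].round(1).tolist()) for i in range(1,n) if 40<st[i,4]<400])
E
```

```text
[ 4.91835e+02 -2.04364e+02 -1.13000e-01]
[[-0.6, -1.0], [0.3, -0.8], [-0.2, 0.7], [-1.2, 0.3], [-0.6, 0.2], [-0.1, -0.0], [-1.2, 1.7], [1.0, -1.4], [-3.2, -1.9], [-0.3, -1.6], [-0.9, -3.5], [2.3, 1.6], [0.1, 0.3], [1.8, -0.8], [-2.2, -0.0]]
scene [([263, 127, 12, 12, 67], [267.8, 131.4]), ([113, 144, 12, 8, 35], [119.1, 146.9]), ([108, 151, 8, 10, 35], [111.6, 155.8]), ([92, 157, 13, 10, 49], [98.3, 160.9]), ([119, 157, 20, 18, 93], [129.2, 165.7]), ([98, 172, 21, 18, 170], [110.5, 181.0]), ([134, 172, 20, 18, 143], [146.3, 181.4]), ([364, 332, 5, 9, 32], [366.2, 335.6])]
 blk [([262, 0, 7, 12, 68], [265.2, 4.8]), ([628, 0, 12, 19, 156], [634.8, 8.7]), ([177, 40, 41, 25, 195], [197.4, 51.8]), ([243, 123, 13, 14, 122], [247.9, 129.8]), ([230, 129, 11, 11, 76], [235.2, 134.2]), ([101, 135, 16, 15, 160], [108.5, 142.3]), ([250, 137, 25, 23, 223], [261.7, 146.8]), ([239, 142, 23, 25, 199], [249.8, 153.9]), ([115, 149, 17, 15, 176], [122.7, 156.3]), ([79, 150, 17, 15, 173], [86.9, 156.6]), ([93, 164, 17, 16, 191], [101.2, 171.3]), ([130, 164, 17, 15, 178], [137.9, 171.2]), ([288, 227, 13,
[... 1048 characters left out ...]
11, 43], [204.4, 146.4]), ([214, 141, 11, 14, 47], [221.4, 148.3]), ([298, 143, 10, 12, 93], [302.6, 148.3]), ([258, 149, 12, 11, 94], [263.6, 154.1]), ([398, 148, 16, 18, 93], [404.8, 156.4]), ([297, 154, 15, 11, 68], [304.9, 160.7]), ([376, 177, 27, 13, 200], [390.2, 181.9]), ([405, 181, 24, 10, 175], [415.3, 185.4]), ([374, 190, 27, 10, 171], [387.0, 194.1]), ([403, 194, 24, 10, 152], [414.5, 197.9]), ([196, 222, 9, 8, 59], [200.3, 225.7]), ([510, 261, 18, 7, 103], [519.1, 263.5]), ([158, 304, 20, 11, 146], [167.1, 309.0]), ([321, 323, 33, 30, 173], [334.5, 332.7]), ([329, 326, 37, 42, 270], [353.1, 351.4]), ([340, 342, 7, 8, 44], [343.2, 345.4]), ([541, 347, 19, 10, 41], [551.3, 351.3])]
```

```bash
python3 - <<'E'
from h import *
def tri(a,b,x0):
    f=least_squares(lambda P:np.r_[proj("top",P)[0]-a,proj("scene",P)[0]-b],x0);return f.x.round(1),np.abs(f.fun).max().round(1)
print("knob",tri((400.3,203.2),(267.8,131.4),[430,-200,106]))
print("cap",tri((302.6,148.3),(293.9,234.2),[430,100,155]))
print("done",tri((263.6,154.1),(334.4,266.5),[430,200,155]))
for u,v in((302.6,148.3),(263.6,154.1)):print(ray("top",u,v,160).round(1))
for u,v in((293.9,234.2),(334.4,266.5)):print(ray("scene",u,v,158).round(1))
print("model knob",m2w([491.8,-204.4,-.113],[[-55.2,0,106.2]]))
print("knob on y0",ray("top",400.3,203.2,110),ray("scene",267.8,131.4,106))
# rollers: centroids of black pieces, tops visible
for u,v in((390.2,181.9),(415.3,185.4),(387,194.1),(414.5,197.9)):
    print(((ray("top",u,v,76)[:2]-[491.8,-204.4])@np.array([[np.cos(.113),np.sin(.113)],[-np.sin(.113),np.cos(.113)]])).round(1))
for l,c in(("mug",(213,144)),("spare_roll",(203,223)),("tostadas",(432,243))):print(l,ray("top",*c,60).round())
E
```

```text
knob (array([ 438.9, -199.8,  112.2]), np.float64(0.4))
cap (array([612.6, 139.6, 157.9]), np.float64(0.3))
done (array([591.1, 270.3, 151.9]), np.float64(0.1))
[613.  138.6 160. ]
[589.8 268.8 160. ]
[612.2 140.2 158. ]
[592.6 272.  158. ]
model knob [[ 436.95204955 -198.17566618  106.2       ]]
knob on y0 [ 440.13378811 -201.22698326  110.        ] [ 435.66754074 -203.14689106  106.        ]
[22.7 35.4]
[ 22.5 -54.4]
[-22.1  41.4]
[-22.2 -56.6]
mug [643. 465.  60.]
spare_roll [358. 486.  60.]
tostadas [ 306. -324.   60.]
```

>>> carry_out(series=[[0.2,0.3,0.35,-0.76],[0.2,0.3,0.35,-0.76],[0.2,0.3,0.35,-0.76],[0.2,0.3,0.35,-0.76],[0.2,0.3,0.35,-0.76]], fingers=-1)

```text
t: 1.7
eef_pos: [225.3, -524.3, 302.9]
tcp_rot: [3.141, -0.0, -0.118]
ft_force: [-0.3, -0.0, 0.7]
opening: 0.997
grip_force: 0.0
```

>>> carry_out(series=[[0.43,0.65,0,0],[0.43,0.65,0,0],[0.43,0.65,0,0],[0.43,0.65,0,0],[0.43,0.65,0,0]])

```text
t: 2.2
eef_pos: [333.1, -361.1, 302.3]
tcp_rot: [3.141, -0.0, -0.114]
ft_force: [0.5, -0.3, -0.3]
opening: 0.995
grip_force: 0.0
```

>>> carry_out(series=[[0.43,0.65,0,0],[0.43,0.65,0,0],[0.43,0.65,0,0],[0.43,0.65,0,0],[0.43,0.65,0,0]])

```text
t: 2.7
eef_pos: [440.7, -198.5, 302.4]
tcp_rot: [3.141, -0.0, -0.114]
ft_force: [0.3, -0.4, 0.4]
opening: 1.002
grip_force: 0.0
```

>>> carry_out(series=[[-0.02,0,-0.9,0],[-0.02,0,-0.9,0],[0,0,-0.9,0],[0,0,-0.9,0],[0,0,-0.3,0]])

```text
t: 3.2
eef_pos: [436.6, -199.1, 103.8]
tcp_rot: [-3.14, 0.004, -0.114]
ft_force: [0.5, 0.4, 0.2]
opening: 1.003
grip_force: 0.0
```

```bash
python3 - <<'E'
from h import *
import cv2
a=env.read_camera("scene")[80:200,190:330];b=env.read_camera("top")[140:250,330:470]
cv2.imwrite("pics/g1.png",np.hstack([cv2.resize(a,(400,343)),cv2.resize(b,(400,343))])[:,:,::-1])
E
```

```text
(no output)
```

View pics/g1.png

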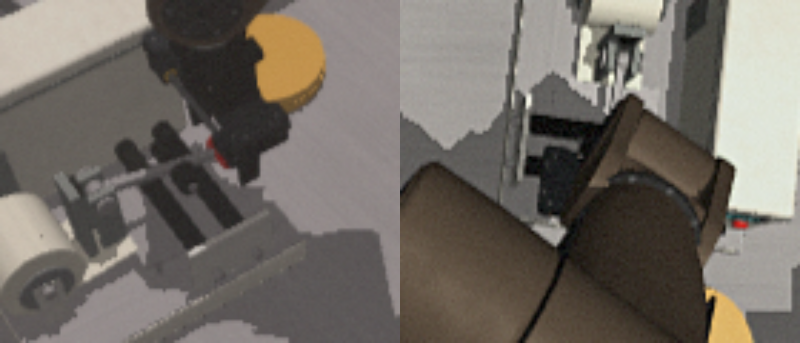

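The fingers straddle the red grip (scene crop ~(218,150)), with no contact. I'll go down a little further and close.

>>> carry_out(series=[[0.03,0,-0.2,0],[0,0,0,0],[0,0,0,0],[0,0,0,0],[0,0,0,0]], fingers=1)

```text
t: 3.8
eef_pos: [439.7, -200.1, 97.8]
tcp_rot: [3.141, -0.001, -0.114]
ft_force: [-0.3, -0.0, -0.3]
opening: 0.637
grip_force: 0.0
```

>>> carry_out(series=[[0,0,0,0],[0,0,0,0],[0,0,0,0],[0,0,0,0],[0,0,0,0]])

```text
t: 4.3
eef_pos: [439.5, -199.5, 97.2]
tcp_rot: [-3.141, 0.0, -0.114]
ft_force: [2.2, 4.7, 2.0]
opening: 0.354
grip_force: 30.0
```

>>> carry_out(series=[[-0.091,0.01,0.59,0],[0.023,-0.003,0.594,0],[0.136,-0.016,0.582,0],[0.244,-0.028,0.544,0],[0.344,-0.039,0.487,0]])

```text
t: 4.8
eef_pos: [472.9, -203.2, 238.3]
tcp_rot: [-3.141, -0.002, -0.115]
ft_force: [21.1, 0.2, -21.5]
opening: 0.357
grip_force: 30.0
```

>>> carry_out(series=[[0.44,-0.05,0.39,0],[0.52,-0.059,0.3,0],[0.552,-0.063,0.219,0],[0.58,-0.066,0.108,0],[0,0,0,0]])

```text
t: 5.3
eef_pos: [580.3, -215.3, 290.2]
tcp_rot: [-3.142, -0.005, -0.113]
ft_force: [-1.1, 6.9, 19.4]
opening: 0.356
grip_force: 30.0
```

>>> carry_out(series=[[0.3,-0.034,0.02,0],[0.3,-0.034,0.0,0],[0.29,-0.033,-0.04,0],[0.29,-0.033,-0.07,0],[0,0,0,0]])

```text
t: 5.8
eef_pos: [636.3, -221.5, 282.9]
tcp_rot: [-3.14, 0.002, -0.113]
ft_force: [0.9, 4.2, 2.4]
opening: 0.358
grip_force: 30.0
```

>>> carry_out(series=[[0.08,-0.01,-0.03,0],[0,0,0,0],[0,0,0,0],[0,0,0,0],[0,0,0,0]])

```text
t: 6.3
eef_pos: [636.8, -221.6, 282.7]
tcp_rot: [-3.14, 0.007, -0.114]
ft_force: [-20.0, 6.6, 13.7]
opening: 0.354
grip_force: 30.0
```

>>> carry_out(series=[[-0.05,0.006,0,0],[0,0,0,0],[0,0,0,0],[0,0,0,0],[0,0,0.2,0]], fingers=-1)

```text
t: 6.8
eef_pos: [637.2, -222.5, 290.7]
tcp_rot: [-3.141, 0.002, -0.114]
ft_force: [0.7, 1.0, 0.5]
opening: 0.72
grip_force: 0.0
```

>>> carry_out(series=[[0,0,0.6,0],[0,0,0.8,0],[0,0.3,0.3,1],[0,0.5,0,1],[0,0.5,0,1]])

```text
t: 7.3
eef_pos: [637.5, -157.2, 378.1]
tcp_rot: [3.141, -0.001, 0.204]
ft_force: [0.1, -0.0, -0.1]
opening: 0.999
grip_force: 0.0
```

>>> carry_out(series=[[-0.04,0.5,0,1],[-0.04,0.5,0,1],[-0.04,0.5,0,1],[-0.04,0.5,0,1],[-0.04,0.5,0,1]])

```text
t: 7.8
eef_pos: [627.4, -31.6, 377.7]
tcp_rot: [3.141, -0.0, 0.728]
ft_force: [-0.2, 0.1, -0.7]
opening: 0.998
grip_force: 0.0
```

>>> carry_out(series=[[-0.04,0.5,0,1],[-0.04,0.5,0,1],[-0.04,0.5,0,1],[-0.04,0.5,0,1],[-0.04,0.5,0,1]])

```text
t: 8.3
eef_pos: [617.4, 93.4, 377.7]
tcp_rot: [3.141, -0.0, 1.252]
ft_force: [0.4, -0.8, 0.4]
opening: 0.997
grip_force: 0.0
```

>>> carry_out(series=[[0,0.5,0,1],[0,0.4,0,1],[0,0,0,0],[0,0,0,0],[0,0,0,0]])

```text
t: 8.8
eef_pos: [617.5, 136.7, 377.1]
tcp_rot: [3.141, 0.0, 1.454]
ft_force: [0.3, -0.0, 0.9]
opening: 1.004
grip_force: 0.0
```

```bash
python3 - <<'E'
from h import *
import cv2
s=env.state();print(s["joints"],s["eef_pos"])
a=env.read_camera("scene")[40:320,150:430]
cv2.imwrite("pics/g2.png",cv2.resize(a,(560,560))[:,:,::-1])
E
```

```text
[ 1.13491283e-01  3.94415681e-01  1.29005588e+00 -2.05845378e-04
  1.45678015e+00  2.29897751e-01] [617.53664804 136.65822524 377.13846152]
```

View pics/g2.png

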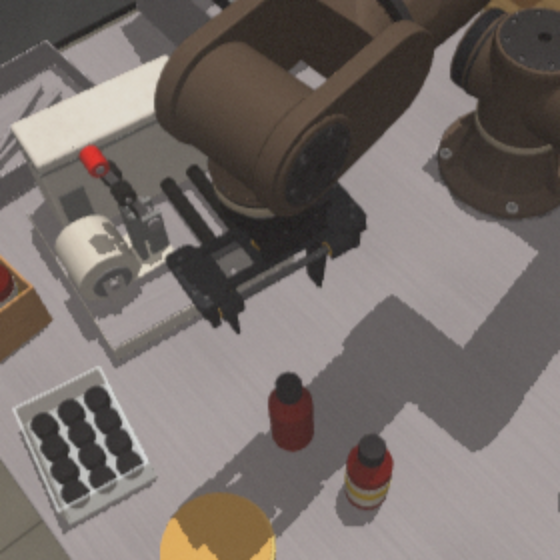

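>>> carry_out(series=[[-0.1,0.05,-0.8,0],[0,0,-0.9,0],[0,0,-0.9,0],[0,0,-0.9,0],[0,0,-0.4,0]])

```text
t: 9.35
eef_pos: [611.1, 138.8, 178.1]
tcp_rot: [-3.137, 0.001, 1.455]
ft_force: [1.1, -0.1, -1.1]
opening: 0.998
grip_force: 0.0
```

>>> carry_out(series=[[0,0,-0.24,0],[0,0,-0.24,0],[0,0,0,0],[0,0,0,0],[0,0,0,0]])

```text
t: 9.85
eef_pos: [612.9, 139.9, 159.1]
tcp_rot: [3.14, -0.0, 1.457]
ft_force: [0.0, 0.4, 0.2]
opening: 0.999
grip_force: 0.0
```

>>> carry_out(series=[[0,0,0,0],[0,0,0,0],[0,0,0,0],[0,0,0,0],[0,0,0,0]], fingers=1)

```text
t: 10.35
eef_pos: [612.4, 139.9, 157.9]
tcp_rot: [3.141, -0.0, 1.457]
ft_force: [-0.2, -0.1, -0.0]
opening: 0.635
grip_force: 0.0
```

>>> carry_out(series=[[0,0,0,0],[0,0,0,0],[0,0,0,0],[0,0,0,0],[0,0,0,0]])

```text
t: 10.85
eef_pos: [612.3, 139.9, 157.8]
tcp_rot: [-3.141, 0.0, 1.457]
ft_force: [-0.1, -0.7, 0.2]
opening: 0.348
grip_force: 30.0
```

>>> carry_out(series=[[0,0,0.3,0],[-0.2,0,0.3,0],[-0.4,0,0,0],[-0.5,0,0,0],[-0.5,0,0,0]])

```text
t: 11.35
eef_pos: [530.8, 139.8, 188.1]
tcp_rot: [-3.142, 0.0, 1.457]
ft_force: [0.5, 0.1, -5.1]
opening: 0.353
grip_force: 30.0
```

>>> carry_out(series=[[-0.5,0.1,0,0],[-0.45,0.3,0,0],[-0.3,0.4,0,0],[-0.2,0.5,0,0],[0,0.5,0,0]])

```text
t: 11.85
eef_pos: [458.0, 230.4, 188.5]
tcp_rot: [-3.141, 0.0, 1.457]
ft_force: [0.9, -0.3, -3.4]
opening: 0.348
grip_force: 30.0
```

>>> carry_out(series=[[0,0.5,0,0],[0,0.5,0,0],[0,0.3,0,0],[0,0.15,0,0],[0,0,0,0]])

```text
t: 12.35
eef_pos: [459.6, 302.6, 187.9]
tcp_rot: [3.142, 0.0, 1.457]
ft_force: [-0.1, 0.3, -4.5]
opening: 0.35
grip_force: 30.0
```

```bash
python3 - <<'E'
from h import *
import cv2
a=env.read_camera("scene")[120:400,230:550]
cv2.imwrite("pics/g3.png",cv2.resize(a,(640,560))[:,:,::-1])
E
```

```text
(no output)
```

View pics/g3.png

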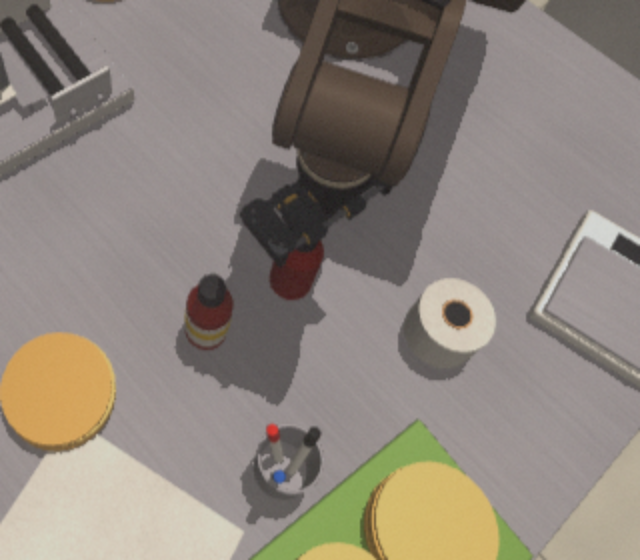

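```bash
python3 - <<'E'
from h import *
cap=np.array([459.5,302.5,194]) # axis point 164 above base
for t in(-.6,-.4,-.2,0,.2,.4):
    d=np.array([np.sin(t)*.1138,np.sin(t)*.9935,-np.cos(t)]) # + : base to +y
    p=proj("scene",[cap+d*54,cap+d*164]);print(t,((p-[230,120])*2).round().tolist())
E
```

```text
-0.6 [[286.0, 229.0], [250.0, 222.0]]
-0.4 [[290.0, 236.0], [262.0, 242.0]]
-0.2 [[295.0, 243.0], [275.0, 262.0]]
0 [[300.0, 250.0], [289.0, 280.0]]
0.2 [[306.0, 256.0], [304.0, 298.0]]
0.4 [[311.0, 261.0], [320.0, 314.0]]
```

>>> carry_out(series=[[0,0,-0.2,0],[0,0,-0.2,0],[0,0,-0.14,0],[0,0,-0.04,0],[0,0,0,0]])

```text
t: 12.9
eef_pos: [459.9, 302.2, 158.5]
tcp_rot: [-3.141, 0.0, 1.456]
ft_force: [-0.0, -0.4, -3.9]
opening: 0.35
grip_force: 30.0
```

>>> carry_out(series=[[-0.015,-0.131,-0.01,0],[-0.015,-0.131,0.02,0],[-0.015,-0.131,0.01,0],[-0.015,-0.131,0,0],[-0.015,-0.131,0,0]])

```text
t: 13.4
eef_pos: [456.1, 269.0, 160.0]
tcp_rot: [3.141, -0.0, 1.456]
ft_force: [0.2, 0.1, -3.8]
opening: 0.349
grip_force: 30.0
```

```bash
cat > look.py <<'E'
from h import *
import cv2,sys
im=env.read_camera("scene");h=cv2.cvtColor(im,cv2.COLOR_RGB2HSV)
a=im[200:320,320:440]
red=(((h[...,0]<10)|(h[...,0]>170))&(h[...,1]>110)&(h[...,2]>35)).astype(np.uint8)
n,_,st,ce=cv2.connectedComponentsWithStats(red)
print([(st[i].tolist(),ce[i].round(1).tolist()) for i in range(1,n) if st[i,4]>60 and ce[i][0]>280])
s=env.state();e=s["eef_pos"];cap=np.array([e[0],e[1],e[2]+6])
for t in(-.2,0,.2,.4,.6,.8,1.0,1.2,1.4,1.57):
    d=np.array([np.sin(t)*.1138,np.sin(t)*.9935,-np.cos(t)]);print(t,proj("scene",[cap+d*54,cap+d*109,cap+d*164]).round().tolist())
E
python3 look.py
```

```text
[([357, 235, 25, 28, 422], [369.0, 249.7]), ([324, 264, 22, 21, 255], [334.1, 275.8])]
-0.2 [[368.0, 236.0], [363.0, 241.0], [359.0, 245.0]]
0 [[370.0, 239.0], [368.0, 247.0], [366.0, 254.0]]
0.2 [[373.0, 242.0], [373.0, 253.0], [373.0, 263.0]]
0.4 [[375.0, 245.0], [378.0, 258.0], [380.0, 270.0]]
0.6 [[378.0, 247.0], [383.0, 262.0], [388.0, 277.0]]
0.8 [[380.0, 248.0], [388.0, 265.0], [395.0, 282.0]]
1.0 [[383.0, 249.0], [392.0, 267.0], [402.0, 285.0]]
1.2 [[384.0, 249.0], [396.0, 267.0], [408.0, 286.0]]
1.4 [[386.0, 248.0], [399.0, 266.0], [413.0, 285.0]]
1.57 [[386.0, 247.0], [401.0, 264.0], [416.0, 282.0]]
```

>>> carry_out(series=[[0,0,-0.04,0],[0,0,-0.02,0],[0,0,0,0],[0,0,0,0],[0,0,0,0]])

```text
t: 13.95
eef_pos: [456.5, 270.3, 157.7]
tcp_rot: [3.14, -0.001, 1.457]
ft_force: [-1.8, 0.7, 7.5]
opening: 0.349
grip_force: 30.0
```

>>> carry_out(series=[[-0.011,-0.1,0.01,0],[-0.011,-0.1,0.01,0],[-0.011,-0.1,0.01,0],[-0.011,-0.1,0,0],[-0.011,-0.1,0,0]])

```text
t: 14.45
eef_pos: [454.4, 245.3, 159.5]
tcp_rot: [3.139, -0.002, 1.457]
ft_force: [-0.6, 1.8, 9.2]
opening: 0.352
grip_force: 30.0
```

```bash
python3 look.py
```

```text
[([356, 229, 22, 34, 551], [366.8, 246.1]), ([324, 263, 22, 22, 264], [334.1, 275.5])]
-0.2 [[362.0, 230.0], [358.0, 235.0], [354.0, 240.0]]
0 [[364.0, 233.0], [362.0, 241.0], [360.0, 248.0]]
0.2 [[367.0, 236.0], [367.0, 247.0], [367.0, 257.0]]
0.4 [[370.0, 238.0], [372.0, 251.0], [375.0, 264.0]]
0.6 [[372.0, 240.0], [377.0, 255.0], [382.0, 270.0]]
0.8 [[374.0, 241.0], [382.0, 258.0], [389.0, 275.0]]
1.0 [[376.0, 242.0], [386.0, 260.0], [395.0, 278.0]]
1.2 [[378.0, 242.0], [390.0, 260.0], [401.0, 279.0]]
1.4 [[379.0, 241.0], [393.0, 259.0], [406.0, 278.0]]
1.57 [[380.0, 240.0], [394.0, 257.0], [409.0, 275.0]]
```

>>> carry_out(series=[[-0.038,-0.33,-0.023,0],[-0.037,-0.326,-0.057,0],[-0.037,-0.32,-0.088,0],[-0.035,-0.308,-0.12,0],[-0.034,-0.296,-0.152,0]])

```text
t: 15.0
eef_pos: [445.4, 165.1, 137.6]
tcp_rot: [3.138, -0.001, 1.457]
ft_force: [-1.1, -2.7, 8.1]
opening: 0.351
grip_force: 30.0
```

```bash
python3 look.py
```

```text
[([345, 212, 30, 46, 854], [359.4, 235.2]), ([324, 263, 22, 22, 265], [334.3, 275.3])]
-0.2 [[344.0, 211.0], [340.0, 217.0], [337.0, 222.0]]
0 [[346.0, 214.0], [344.0, 223.0], [343.0, 231.0]]
0.2 [[348.0, 217.0], [349.0, 228.0], [350.0, 238.0]]
0.4 [[350.0, 219.0], [353.0, 232.0], [356.0, 245.0]]
0.6 [[353.0, 221.0], [358.0, 236.0], [363.0, 251.0]]
0.8 [[355.0, 222.0], [362.0, 238.0], [369.0, 255.0]]
1.0 [[356.0, 222.0], [366.0, 240.0], [375.0, 257.0]]
1.2 [[358.0, 222.0], [369.0, 240.0], [380.0, 257.0]]
1.4 [[359.0, 221.0], [371.0, 238.0], [384.0, 255.0]]
1.57 [[359.0, 220.0], [372.0, 236.0], [386.0, 252.0]]
```

>>> carry_out(series=[[-0.032,-0.278,-0.178,0],[-0.03,-0.26,-0.208,0],[-0.027,-0.238,-0.23,0],[-0.025,-0.215,-0.256,0],[-0.021,-0.187,-0.274,0]])

```text
t: 15.55
eef_pos: [438.1, 106.2, 79.1]
tcp_rot: [3.14, 0.0, 1.457]
ft_force: [0.0, -1.6, 2.6]
opening: 0.351
grip_force: 30.0
```

>>> carry_out(series=[[-0.018,-0.159,-0.292,0],[-0.015,-0.129,-0.308,0],[-0.011,-0.1,-0.318,0],[-0.006,-0.05,-0.15,0],[0,0,0,0]])

```text
t: 16.05
eef_pos: [435.2, 84.7, 25.1]
tcp_rot: [-3.141, 0.0, 1.456]
ft_force: [-0.3, -2.7, -0.3]
opening: 0.349
grip_force: 30.0
```

```bash
python3 look.py
```

```text
[([329, 205, 40, 45, 840], [347.6, 226.8]), ([324, 264, 22, 21, 266], [334.3, 275.3])]
-0.2 [[326.0, 209.0], [324.0, 214.0], [321.0, 219.0]]
0 [[328.0, 212.0], [328.0, 220.0], [327.0, 227.0]]
0.2 [[330.0, 214.0], [331.0, 224.0], [333.0, 234.0]]
0.4 [[332.0, 216.0], [335.0, 228.0], [338.0, 240.0]]
0.6 [[334.0, 218.0], [339.0, 231.0], [344.0, 245.0]]
0.8 [[336.0, 219.0], [343.0, 233.0], [349.0, 248.0]]
1.0 [[337.0, 219.0], [346.0, 235.0], [354.0, 250.0]]
1.2 [[338.0, 219.0], [348.0, 234.0], [358.0, 250.0]]
1.4 [[339.0, 218.0], [350.0, 233.0], [361.0, 248.0]]
1.57 [[339.0, 217.0], [351.0, 231.0], [362.0, 245.0]]
```

>>> carry_out(series=[[0,0,-0.03,0],[0,0,0,0],[0,0,0,0],[0,0,0,0],[0,0,0,0]])

```text
t: 16.6
eef_pos: [435.3, 84.9, 24.3]
tcp_rot: [3.141, -0.0, 1.457]
ft_force: [0.0, -0.8, 0.0]
opening: 0.35
grip_force: 30.0
```

>>> carry_out(series=[[0,0,0,0],[0,0,0,0],[0,0,0,0],[0,0,0,0],[0,0,0,0]], fingers=-1)

```text
t: 17.1
eef_pos: [435.1, 84.9, 24.2]
tcp_rot: [3.142, -0.0, 1.457]
ft_force: [-0.5, 0.1, 0.8]
opening: 0.716
grip_force: 0.0
```

>>> carry_out(series=[[0,0,0,0],[0,0,0,0],[0,0,0,0],[0,0,0,0],[0,0,0,0]])

```text
t: 17.6
eef_pos: [435.1, 84.8, 24.2]
tcp_rot: [3.141, 0.0, 1.457]
ft_force: [0.0, 0.8, 0.3]
opening: 0.999
grip_force: 0.0
```

```bash
python3 look.py|head -1;python3 - <<'E'
from h import *
import cv2
a=env.read_camera("scene")[140:340,260:460];b=env.read_camera("top")[100:300,220:420]
cv2.imwrite("pics/g4.png",np.hstack([cv2.resize(a,(400,400)),cv2.resize(b,(400,400))])[:,:,::-1])
E
```

```text
[([329, 205, 40, 45, 837], [347.7, 227.1]), ([324, 264, 22, 21, 266], [334.4, 275.4])]
```

View pics/g4.png

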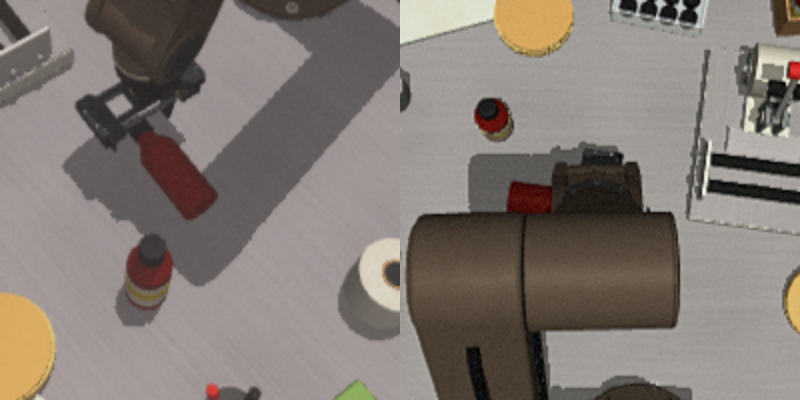

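>>> carry_out(series=[[0.03,0.3,0.01,0],[0.057,0.5,0.01,0],[0.057,0.5,0,0],[0.057,0.5,0,0],[0.02,0.17,0,0]])

```text
t: 18.25
eef_pos: [446.4, 185.0, 25.2]
tcp_rot: [3.141, -0.0, 1.458]
ft_force: [0.7, 0.7, 0.2]
opening: 0.997
grip_force: 0.0
```

>>> carry_out(series=[[0,0,0,0],[0,0,0,0],[0,0,0,0],[0,0,0,0],[0,0,0,0]], fingers=1)

```text
t: 18.75
eef_pos: [446.2, 182.8, 25.2]
tcp_rot: [-3.142, 0.0, 1.456]
ft_force: [0.2, 0.3, 0.2]
opening: 0.641
grip_force: 0.0
```

>>> carry_out(series=[[0,0,0,0],[0,0,0,0],[0,0,0,0],[0,0,0,0],[0,0,0.1,0]])

```text
t: 19.25
eef_pos: [445.7, 183.3, 29.8]
tcp_rot: [-3.14, 0.0, 1.457]
ft_force: [-0.4, 0.3, -3.7]
opening: 0.625
grip_force: 30.0
```

>>> carry_out(series=[[0,0,0.4,0],[0,0,0.7,0],[0,0,0.8,0],[0,-0.2,0.8,0],[0,-0.4,0.5,0]])

```text
t: 19.75
eef_pos: [446.2, 153.9, 192.8]
tcp_rot: [3.139, -0.001, 1.458]
ft_force: [0.4, -0.3, -3.7]
opening: 0.63
grip_force: 30.0
```

```bash
python3 - <<'E'
from h import *
import cv2
im=env.read_camera("scene")
e=np.array(env.state()["eef_pos"]);e[2]+=5;d=np.array([.1138,.9935,0])
p=proj("scene",[e+d*65,e-d*105]).round();print(p,e)
for q in p:cv2.circle(im,tuple(int(v) for v in q),2,(0,255,0),-1)
cv2.imwrite("pics/g5.png",cv2.resize(im[100:300,220:460],(720,600))[:,:,::-1])
E
```

```text
[[361. 211.]
 [322. 165.]] [447.01101025 151.81802911 200.43655255]
```

View pics/g5.png

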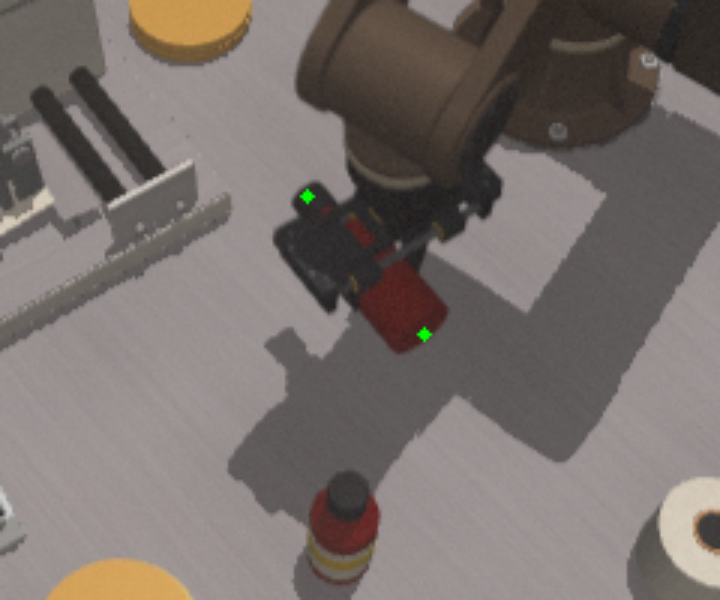

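>>> carry_out(series=[[0.08,-0.5,0,0],[0.08,-0.6,0,0],[0.08,-0.65,0,0],[0.08,-0.65,0,0],[0.08,-0.65,0,0]])

```text
t: 20.3
eef_pos: [465.7, -0.1, 190.0]
tcp_rot: [-3.141, -0.0, 1.457]
ft_force: [1.2, 0.2, -4.8]
opening: 0.628
grip_force: 30.0
```

>>> carry_out(series=[[0.08,-0.65,0,0],[0.08,-0.65,0,0],[0.08,-0.65,0,0],[0.08,-0.65,0,0],[0.08,-0.5,0,0]])

```text
t: 20.8
eef_pos: [485.9, -155.5, 189.8]
tcp_rot: [-3.141, -0.0, 1.456]
ft_force: [-0.4, 0.7, -4.0]
opening: 0.624
grip_force: 30.0
```

>>> carry_out(series=[[0.08,-0.35,0,0],[0.08,-0.2,0,0],[0,-0.05,0,0],[0,0,0,0],[0,0,0,0]])

```text
t: 21.3
eef_pos: [494.0, -183.2, 190.1]
tcp_rot: [-3.141, -0.0, 1.457]
ft_force: [0.6, 0.4, -4.9]
opening: 0.626
grip_force: 30.0
```

>>> carry_out(series=[[0.02,-0.05,-0.4,0],[0,0,-0.5,0],[0,0,-0.5,0],[0,0,-0.24,0],[0,0,0,0]])

```text
t: 21.8
eef_pos: [494.7, -185.9, 107.1]
tcp_rot: [-3.139, -0.001, 1.457]
ft_force: [-0.0, -0.5, -3.1]
opening: 0.626
grip_force: 30.0
```

```bash
python3 - <<'E'
from h import *
import cv2
im=env.read_camera("scene")
print(env.state()["ft_force"],env.state()["eef_pos"])
# bed axis line expected at z=100.5 and roller ends for overlay
for P,c in(((0,85,100.5),(0,255,0)),((0,-85,100.5),(0,255,0)),((-24,97,66),(255,255,0)),((24,97,66),(255,255,0))):
    q=proj("scene",m2w([493,-205.7,-.1138],[P]))[0].round();cv2.circle(im,tuple(int(v) for v in q),1,c,-1)
cv2.imwrite("pics/g6.png",cv2.resize(im[70:210,170:330],(686,600),interpolation=cv2.INTER_CUBIC)[:,:,::-1])
E
```

```text
[ 0.0405658  -0.12998154 -3.01085136] [ 495.23031582 -186.25900123  108.21533331]
```

View pics/g6.png

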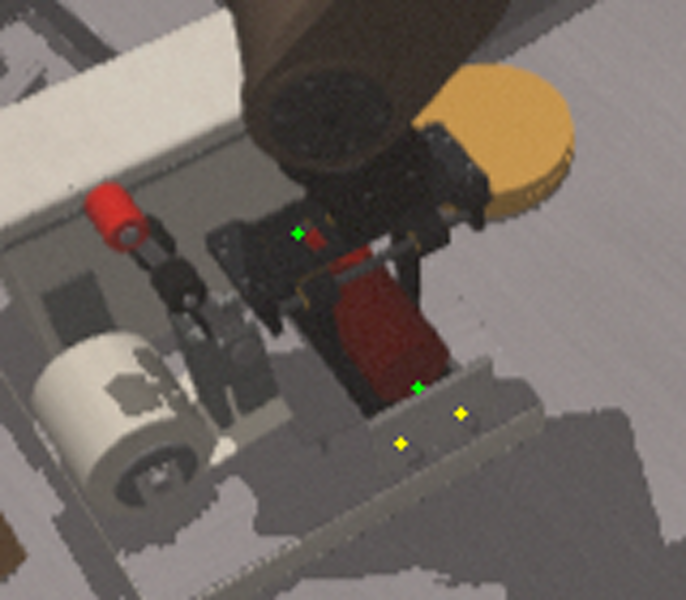

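>>> carry_out(series=[[0,0,-0.04,0],[0,0,-0.04,0],[0,0,-0.04,0],[0,0,-0.03,0],[0,0,0,0]])

```text
t: 22.35
eef_pos: [495.1, -186.7, 100.6]
tcp_rot: [3.142, -0.0, 1.457]
ft_force: [-0.2, 0.4, -3.9]
opening: 0.622
grip_force: 30.0
```

>>> carry_out(series=[[0,0,-0.02,0],[0,0,-0.02,0],[0,0,-0.02,0],[0,0,0,0],[0,0,0,0]])

```text
t: 22.85
eef_pos: [495.2, -186.6, 97.6]
tcp_rot: [3.142, -0.0, 1.457]
ft_force: [0.7, 0.1, -3.2]
opening: 0.629
grip_force: 30.0
```

>>> carry_out(series=[[0,0,-0.02,0],[0,0,0,0],[0,0,0,0],[0,0,0,0],[0,0,0,0]])

```text
t: 23.35
eef_pos: [495.2, -186.7, 96.7]
tcp_rot: [3.142, -0.0, 1.457]
ft_force: [0.4, 0.2, -3.7]
opening: 0.624
grip_force: 30.0
```

>>> carry_out(series=[[0,0,0,0],[0,0,0,0],[0,0,0,0],[0,0,0,0],[0,0,0,0]], fingers=-1)

```text
t: 23.85
eef_pos: [495.2, -186.7, 96.8]
tcp_rot: [3.141, 0.0, 1.457]
ft_force: [-0.8, 0.4, 0.6]
opening: 0.973
grip_force: 0.0
```

>>> carry_out(series=[[0,0,0,0],[0,0,0,0],[0,0,0.3,0],[0,0,0.6,0],[0,0,0.8,0]])

```text
t: 24.35
eef_pos: [494.5, -186.3, 181.5]
tcp_rot: [-3.139, -0.001, 1.457]
ft_force: [0.5, 1.0, 0.6]
opening: 1.0
grip_force: 0.0
```

>>> carry_out(series=[[0,0,0.9,0],[0,0,0.9,0],[-0.1,0,0.9,0],[-0.4,0,0.5,0],[-0.4,0,0,0]])

```text
t: 24.85
eef_pos: [450.4, -187.0, 345.0]
tcp_rot: [3.136, 0.002, 1.457]
ft_force: [-0.6, -0.4, -0.6]
opening: 0.999
grip_force: 0.0
```

```bash
python3 - <<'E'
from h import *
import cv2
im=env.read_camera("scene");h=cv2.cvtColor(im,cv2.COLOR_RGB2HSV)
cv2.imwrite("pics/g7.png",cv2.resize(im[70:210,170:330],(686,600),interpolation=cv2.INTER_CUBIC)[:,:,::-1])
print(env.state()["eef_pos"])
for P in((0,85,100.5),(0,-85,100.5)):print((proj("scene",m2w([493,-205.7,-.1138],[P]))[0]-[170,70])*4.28)
E
```

```text
[ 447.70001823 -186.3876131   343.47385867]
[415.60331252 386.19323315]
[296.53045984 230.76012862]
```

View pics/g7.png

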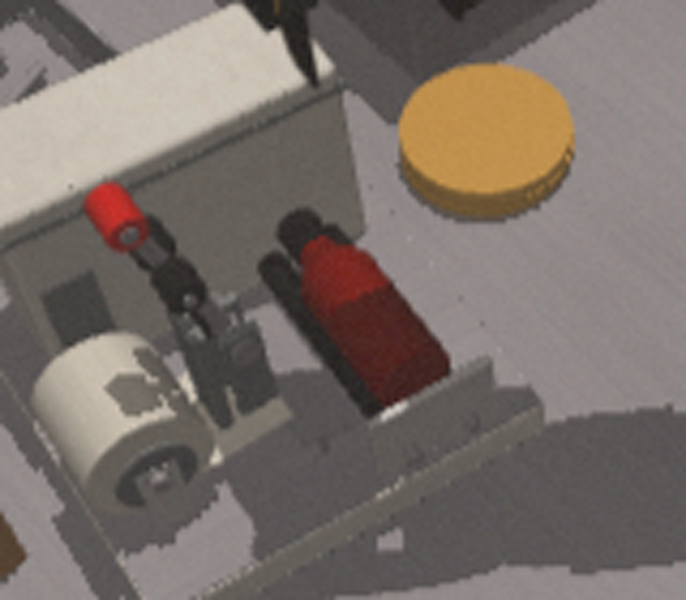

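>>> carry_out(series=[[0,0,0.4,-1],[0,0,0.4,-1],[0.2,0,0.2,-1],[0.3,-0.05,0,-1],[0.3,-0.05,0,-1]])

```text
t: 25.4
eef_pos: [490.8, -191.7, 391.8]
tcp_rot: [3.141, -0.0, 0.929]
ft_force: [0.2, -0.0, -0.2]
opening: 1.001
grip_force: 0.0
```

>>> carry_out(series=[[0.3,-0.06,0,-1],[0.3,-0.06,0,-1],[0.3,-0.06,0,-1],[0.3,-0.06,0,-1],[0.3,-0.06,0,-1]])

```text
t: 25.9
eef_pos: [566.0, -206.7, 391.1]
tcp_rot: [-3.141, 0.0, 0.405]
ft_force: [0.8, -0.2, 0.2]
opening: 1.003
grip_force: 0.0
```

>>> carry_out(series=[[0.3,-0.06,0,-1],[0.3,-0.06,0,-1],[0.3,-0.06,0,-1],[0.3,-0.06,0,-1],[0.28,-0.06,0,-1]])

```text
t: 26.4
eef_pos: [640.0, -221.7, 390.9]
tcp_rot: [-3.141, 0.001, -0.118]
ft_force: [0.2, -0.0, 0.6]
opening: 1.003
grip_force: 0.0
```

>>> carry_out(series=[[0,0,0,0],[0,0,0,0],[0,0,0,0],[0,0,0,0],[0,0,0,0]])

```text
t: 26.9
eef_pos: [638.8, -221.6, 392.1]
tcp_rot: [3.141, -0.0, -0.113]
ft_force: [-0.0, -0.5, 0.5]
opening: 1.001
grip_force: 0.0
```

>>> carry_out(series=[[-0.08,0,-0.5,0],[0,0,-0.8,0],[0,0,-0.7,0],[0,0,-0.24,0],[0,0,0,0]])

```text
t: 27.4
eef_pos: [634.8, -221.6, 278.8]
tcp_rot: [-3.141, 0.002, -0.114]
ft_force: [0.6, 0.1, 0.3]
opening: 1.002
grip_force: 0.0
```

>>> carry_out(series=[[0,0,0,0],[0,0,0,0],[0,0,0,0],[0,0,0,0],[0,0,0,0]], fingers=1)

```text
t: 27.9
eef_pos: [635.2, -221.7, 280.1]
tcp_rot: [3.141, -0.001, -0.114]
ft_force: [-0.4, 0.3, -0.2]
opening: 0.637
grip_force: 0.0
```

>>> carry_out(series=[[0,0,0,0],[0,0,0,0],[0,0,0,0],[0,0,0,0],[0,0,0,0]])

```text
t: 28.4
eef_pos: [635.2, -221.4, 279.6]
tcp_rot: [-3.141, 0.0, -0.114]
ft_force: [0.4, 1.8, 0.5]
opening: 0.353
grip_force: 30.0
```

>>> carry_out(series=[[-0.29,0.033,0.075,0],[-0.29,0.034,0.045,0],[-0.593,0.068,0.006,0],[-0.58,0.066,-0.108,0],[-0.552,0.063,-0.219,0]])

```text
t: 28.9
eef_pos: [519.0, -208.3, 269.5]
tcp_rot: [3.141, -0.001, -0.114]
ft_force: [13.8, -4.9, -25.6]
opening: 0.356
grip_force: 30.0
```

>>> carry_out(series=[[-0.501,0.057,-0.322,0],[-0.427,0.049,-0.409,0],[-0.344,0.039,-0.487,0],[0,0,0,0],[0,0,0,0]])

```text
t: 29.4
eef_pos: [456.0, -201.3, 208.4]
tcp_rot: [-3.141, 0.001, -0.114]
ft_force: [1.2, 1.5, -2.4]
opening: 0.357
grip_force: 30.0
```

>>> carry_out(series=[[-0.244,0.028,-0.544,0],[-0.08,0.01,-0.3,0],[-0.05,0.006,-0.282,0],[-0.023,0.003,-0.23,0],[0,0,0,0]])

```text
t: 29.9
eef_pos: [436.0, -198.9, 140.2]
tcp_rot: [-3.141, 0.002, -0.114]
ft_force: [-3.6, -2.1, -1.4]
opening: 0.356
grip_force: 30.0
```

>>> carry_out(series=[[0,0,-0.05,0],[0,0,-0.04,0],[0,0,-0.03,0],[0,0,0,0],[0,0,0,0]])

```text
t: 30.4
eef_pos: [435.9, -198.9, 135.5]
tcp_rot: [3.141, 0.002, -0.114]
ft_force: [-6.4, -2.3, -1.7]
opening: 0.355
grip_force: 30.0
```

>>> carry_out(series=[[0.01,0,-0.03,0],[0.01,0,-0.02,0],[0,0,0,0],[0,0,0,0],[0,0,0,0]])

```text
t: 30.9
eef_pos: [435.9, -198.9, 132.7]
tcp_rot: [3.142, 0.004, -0.113]
ft_force: [-12.1, -5.3, -2.1]
opening: 0.357
grip_force: 30.0
```

>>> carry_out(series=[[-0.03,0.003,-0.02,0],[-0.01,0,-0.02,0],[0,0,0,0],[0,0,0,0],[0,0,0,0]])

```text
t: 31.4
eef_pos: [435.8, -199.0, 131.1]
tcp_rot: [3.141, -0.001, -0.114]
ft_force: [-3.6, -1.9, 5.6]
opening: 0.356
grip_force: 30.0
```

>>> carry_out(series=[[0,0,0,0],[0,0,0,0],[0,0,0,0],[0,0,0,0],[0,0,0,0]], fingers=-1)

```text
t: 31.9
eef_pos: [435.5, -198.7, 130.4]
tcp_rot: [3.142, 0.0, -0.114]
ft_force: [-0.5, -0.0, -0.8]
opening: 0.721
grip_force: 0.0
```

>>> carry_out(series=[[0,0,0,0],[0,0,0,0],[0,0,0.2,0],[0,0,0.5,0],[0,0,0.8,0]])

```text
t: 32.4
eef_pos: [434.7, -198.3, 205.5]
tcp_rot: [-3.14, 0.003, -0.114]
ft_force: [0.1, -0.1, 0.1]
opening: 0.997
grip_force: 0.0
```

>>> carry_out(series=[[0,0,0.9,0],[-0.1,0,0.9,0],[-0.1,0,0.8,0],[0,0,0.2,0],[0,0,0,0]])

```text
t: 32.9
eef_pos: [425.6, -198.8, 347.1]
tcp_rot: [3.14, -0.003, -0.114]
ft_force: [0.6, 0.3, -0.8]
opening: 1.002
grip_force: 0.0
```

```bash
python3 - <<'E'
from h import *
import cv2
im=env.read_camera("scene")
h=cv2.cvtColor(im,cv2.COLOR_RGB2HSV)[115:150,235:290]
ys,xs=np.nonzero((((h[...,0]<8)|(h[...,0]>172))&(h[...,1]>150)&(h[...,2]>120)));print(xs.mean()+235,ys.mean()+115)
for a in(0,.17,.25,.33,.4):print(a,proj("scene",m2w([493,-205.7,-.1138],[[95-155*np.cos(a-.25),0,144.5+155*np.sin(a-.25)]])).round(1))
cv2.imwrite("pics/g8.png",cv2.resize(im[70:210,170:330],(686,600),interpolation=cv2.INTER_CUBIC)[:,:,::-1])
E
```

```text
267.65277777777777 121.875
0 [[267.9 132.5]]
0.17 [[268.3 126.5]]
0.25 [[268.1 123.9]]
0.33 [[267.6 121.3]]
0.4 [[266.9 119.1]]
```

View pics/g8.png

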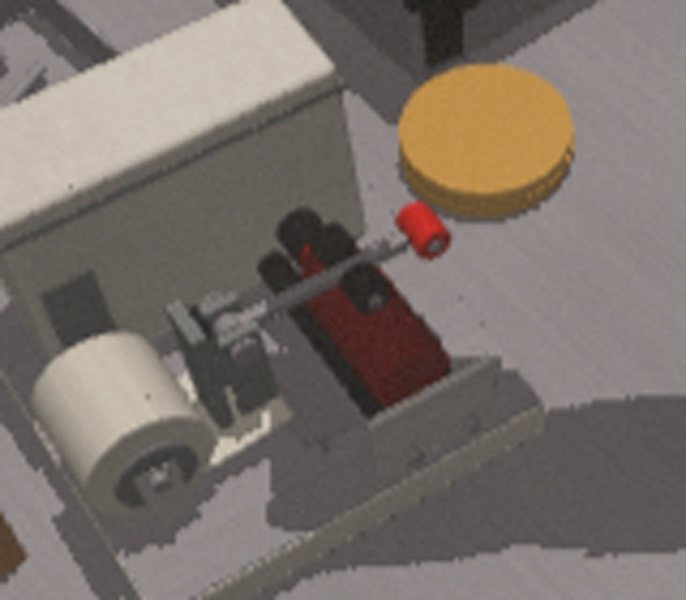

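The lever is about level: grip at pixel ~(268,122), roughly 0.28 rad, with its roller on the bottle. The bottle is in the bed with its cap at the housing, so I'm handing in.

```bash
python3 -c "
from cell import env
print(env.job_done())"
```

```text
the job is handed in; nothing more can be done
None
```

I handed in the job at about 33 s (no verdict came back): the plain bottle lies on the bed rollers with its cap towards the housing, the lever was lowered while gripped so its roller rests on the bottle, and the arm is clear.

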